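# Sort tagged weld coupons into the sprung pass nest and the reject tray

## Robot

A 6-joint arm with a two-finger parallel gripper is mounted at the origin on a cart in front of the work surface, level with it; the furniture and walls round the work are solid. World frame = base frame: x ahead of the robot, y to its left, z up, the work surface at z = 0. Lengths are in m, angles in degrees, forces in N, time in s.
With the tool pointing down it reaches from about 0.35 to 0.875 m from the base axis. Payload 4.2 kg.
Tool frame: the origin (TCP) lies at the very end of the fingers, on their centre line; the grasp point (between the pads) lies 19 mm behind it; z points along the fingers, y is the line along which they close (so a half turn about z gives the same grasp; the last joint's range is limited). The gripper opens to 87 mm and grips with 3 to 60 N. Pads are 19 mm wide; open, the fingers measure 117 mm over their backs; the gripper's body (75 mm by 190 mm) begins 51 mm behind the grasp point.
Start: joints at [-57.892, 22.042, 0.453, 0, -68.411, -14.817], TCP at [0.186, -0.597, 0.223] pointing down, gripper open.
Joint ranges: [-179.83, 179.83], [-69.29, 118.12], [-61.27, 80.66], [-181.25, 117.63], [-171.15, -9.14], [-177.46, 177.46]. Speed limits (degrees/s): [159.86, 159.86, 180, 180, 180, 180].

## Interface

Orientations are given as a 3x3 rotation matrix whose columns are the frame's x, y, z axes.
In Python, from station import sense, cams, r gives the robot as it stands. The module is installed in compiled form; this text tells all that it offers.
- The arm moves only by the tool step_arm, never from a script. Its argument "targets" is text: rows parted by semicolons, each of 4 numbers parted by spaces: the shift along the tool's x, y, z in cm, then the turn about the tool's z in degrees. In form: x y z turn; .... A call has 1 to 12 rows; each row shifts and turns the commanded pose from where the row before left it, along the tool's axes as they then stand; what a row does not reach is not made up. A row lasts 1/12 s, in which the tool goes at most 41.7 mm and 7.16 degrees, less where a joint would pass 70% of its speed; a pose out of reach is approached as far as the arm can. A call with a gripper value outside its range is refused whole. "claw" is the finger opening in cm, from 0 to 8.7, set as the call begins (left out, the last holds). The fingers move at their own pace and stop on an object; the grip force is fixed at half the most. Time passes only in rows, so rows that do not move let the fingers close. It gives the time, the measured TCP pose, the force, the opening and the grip force at its end, in the units of the state.
- sense(): the state, without advancing time (a new reading comes with each control period).
- cams.capture(name): name is "scene" or "top"; returns a dict with "frame" (480x640x3 uint8, blue, green, red), "vertical_fov" (degrees; the focal length in pixels is half the picture's height over the tangent of half this angle, whatever the lens; pixels are square), "cx", "cy" (the principal point, pixels), "eye" and "rotation" of the camera in the world. Camera axes: x right, y down, z forward; pixel columns grow to the right and rows downward; lengths in m; the calibration is good to about 2 mm. A picture is of the moment at which its call begins. There is no depth.
- r.finish_job(): hands the job in; it is judged then, once.
The state is a dict: "time_s": time; "joints": joint angles; "joint_velocities": joint speeds; "effort": joint torques, N m; "tcp_pos": TCP position; "ee_rot": TCP orientation; "wrist_force": force on the tool from outside, world axes, zero at the start; "moment": the same for the moment, N m; "gripper_width": opening from 0.0 (shut) to 1.0 (fully open); "gripper_force": force on a finger pad.
Only numpy, scipy, OpenCV 4.12 (cv2) and the standard library are available. Lean on these libraries where they do the work, as an engineer would, in place of code of your own. Each camera call takes 0.05 s, during which the arm holds its last target. There are 200 camera calls.

## Task

Sort the inspected weld coupons by their tags. Lay the red-tagged coupon flat inside the red tray, and load the green-tagged one into the green nest: push the sprung jaw back with the coupon's end, lower the coupon behind the fixed stop and let go, so that it lies flat on the nest's floor, clamped between jaw and stop. Both end tag side up; leave the untagged coupon where it lies.

Things in the scene. Friction and masses are not known exactly. Their poses are not given: they have to be found in the camera images.
- green_coupon: pale grey steel bar lying flat, 25 x 110 x 10 mm (x, y, z), 0.17 to 0.33 kg, with a GREEN tag (21 x 34 mm, paper-thin) on its upper face near its +y end. Origin: centre of its underside; y along its length, z up. Either end may go to the jaw
- red_coupon: the same bar with a RED tag on its upper face near its +y end. Origin: centre of its underside; y along its length, z up
- plain_coupon: the same bar without any tag: not inspected yet, stays where it is. Origin: centre of its underside; y along its length, z up
- pass_nest: green fixture fixed to the bench, base plate x -29 to 29, y -72 to 114 mm, 6 mm thick. Origin: on the bench under the seat's centre; y runs along the seat from the fixed stop to the sprung jaw, z up. Two pairs of low cheeks 33 mm apart keep the coupon in line: y -55 to -35 and 30 to 50 mm, tops at z = 24 mm. Spring block at y 99 to 111 mm, top at z = 45 mm
- nest_seat (a point): centre of the nest's seat, level with its steel floor pads, 18 mm above the bench; axes as the nest's. A seated coupon has its origin here and lies along y, from -55 to 55 mm. Pads at y -55 to -30 and 30 to 98 mm; between them only the base plate 12 mm lower, so fingers have room at both sides of the coupon's middle
- sprung_jaw (a joint): travel of the sprung jaw (m): 0 at rest, grows as it is pushed along the nest's +y, at most 0.030. Dark block 30 mm wide, 18 mm thick, brass face, top 48 mm above the bench. At rest its face is 100 mm from the stop, so a seated 110 mm coupon holds it at 0.010. Spring 3 N at rest, 6 N at 0.010, 9 N at 0.020; springs back when let go
- jaw_face (a point): middle of the jaw's brass face, which looks to the nest's -y (33 mm above the bench); moves with the jaw
- reject_tray: red open tray fixed to the bench, 130 x 180 x 22 mm outside, walls and floor 4 mm thick, so 122 x 172 mm inside. Origin: centre of its underside; y along its length, z up
- reject_tray_in (a point): centre of the tray's inner floor (4 mm above the bench); axes as the tray's
- nest_stop (a point): top edge of the fixed green stop on its inner face (nest y = -55 mm), 6 mm above the floor pads, 24 mm above the bench; the stop is 13 mm thick and 44 mm wide
Things that resemble listed ones, but are neither listed nor needed, are in the scene too. What is shaped like the red_coupon but orange is not meant.

How it is judged (in metres and radians):
At the end, for the whole second after the job is handed in: Green-tagged coupon on nest_seat, tag up: within 6 mm across, 4 mm along, 3 mm in height, 0.13 rad in yaw, 0.05 rad of tilt, jaw at 0.007 to 0.0135; red-tagged one inside the red tray, tag up, flat on its floor (4 mm, 0.06 rad); both at rest; untagged one within 15 mm of its start (x of green_coupon in the frame of nest_seat between -0.006 and 0.006 m and y of green_coupon in the frame of nest_seat between -0.004 and 0.004 m and z of green_coupon in the frame of nest_seat between -0.003 and 0.003 m and angle between the y axis of green_coupon and the y axis of nest_seat, either way round below 0.13 rad and angle between green_coupon's own z axis and vertical below 0.05 rad and value of joint sprung_jaw between 0.007 and 0.0135 m and linear speed of each of green_coupon, red_coupon below 0.02 m/s and x of red_coupon in the frame of reject_tray_in between -0.061 and 0.061 m and y of red_coupon in the frame of reject_tray_in between -0.086 and 0.086 m and z of red_coupon in the frame of reject_tray_in between -0.003 and 0.004 m and angle between red_coupon's own z axis and vertical below 0.06 rad and distance of plain_coupon from where it was at the start of the episode below 0.015 m); the robot touches nothing.
It fails at once if the untagged coupon is moved by more than 30 mm (distance of plain_coupon from where it was at the start of the episode above 0.03 m).
It also fails if it takes over 48 s, if anything falls off the work surface, if the arm or the gripper's body presses on something with over 40 N, if the wrist force passes 120 N, or if a joint passes its speed limit or range.

## Working session

There is one attempt and no reset: what is moved stays moved. The work goes in short steps, Python scripts to look and compute and a tool call to move; the robot and the scene stay as the last step left them, time stands still between calls to the robot, and variables do not carry over. Pictures are saved under pics/ and viewed, at most 10 in all, crops included, and the job is handed in when it is done.

Besides the shell and the picture viewer there is one more tool, called after "Call:" as a command line: name --argument value ..., lists and objects as JSON in quotes. step_arm: Moves the arm, as the interface text tells. Its arguments: {"type":"object","properties":{"targets":{"type":"string"},"claw":{"type":"number"}},"required":["targets"]}

```bash
mkdir -p pics
python3 - <<'E'
from station import sense,cams,r
import cv2
s=sense();print(s)
for n in("scene","top"):
    c=cams.capture(n);cv2.imwrite(f"pics/{n}0.png",c["frame"]);print(n,{k:v for k,v in c.items() if k!="frame"})
E
```

```text
{'time_s': 0.0, 'joints': array([-5.78914614e+01,  2.20915961e+01,  3.78234685e-01, -2.84024128e-02,
       -6.84086142e+01, -1.48171219e+01]), 'joint_velocities': array([ 0.06864674, -0.0126398 , -0.06119004, -0.00762611, -0.05023672,
        0.04136261]), 'effort': array([-1.70986350e-03, -3.90666211e+01,  1.87406176e+01,  4.21982691e+00,
        1.10756583e-02, -2.08424112e-04]), 'tcp_pos': array([ 0.18561313, -0.59617342,  0.22144175]), 'ee_rot': array([[-9.54859651e-01, -2.97056389e-01, -7.41097884e-04],
       [-2.97057297e-01,  9.54857459e-01,  2.04820860e-03],
       [ 9.92093905e-05,  2.17590029e-03, -9.99997628e-01]]), 'wrist_force': array([-0.04198634,  0.14208425,  0.56017592]), 'moment': array([0.05927484, 0.02920926, 0.00257508]), 'gripper_force': 0.0, 'gripper_width': 0.9975111859443667}
scene {'vertical_fov': 50.35644804216247, 'cx': 323.3939844076056, 'cy': 245.5972423352237, 'eye': array([ 0.25329445, -0.62457638,  0.44586662]), 'rotation': array([[ 0.89322668, -0.2005129 ,  0.40241853],
       [-0.44930525, -0.43085409,  0.78261711],
       [ 0.01645884, -0.87986324, -0.47494187]])}
top {'vertical_fov': 44.54401982059555, 'cx': 322.13326252317273, 'cy': 240.36273356179964, 'eye': array([0.5348243 , 0.04191313, 1.16704447]), 'rotation': array([[-0.02974331, -0.99889775,  0.03631278],
       [-0.9994353 ,  0.02915183, -0.01671084],
       [ 0.01563383, -0.03678931, -0.99920075]])}
```

View pics/top0.png

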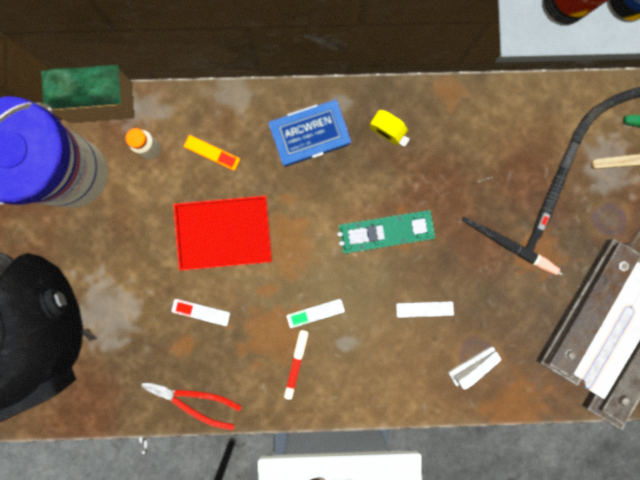

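View pics/scene0.png

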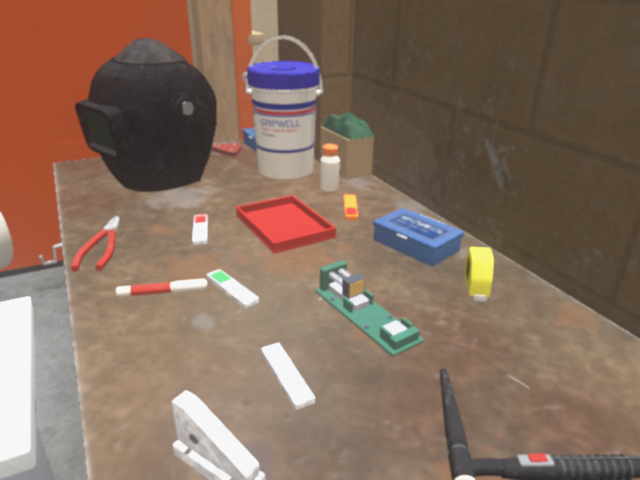

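The top view shows the red coupon at about (200,312), green at (316,313) and plain at (425,310). The tray is at (223,233), and the nest is at (387,231) with its jaw toward image left (world +y). The scene view agrees: the jaw is at the nest's far end, at (350,285).

```bash
cat > h.py <<'E'
import numpy as np, cv2
from station import sense,cams,r
def rays(c,p):
    f=240/np.tan(np.radians(c["vertical_fov"]/2)); p=np.atleast_2d(np.asarray(p,float))
    d=np.c_[(p[:,0]-c["cx"])/f,(p[:,1]-c["cy"])/f,np.ones(len(p))]
    return d@c["rotation"].T
def p2w(c,p,z):
    d=rays(c,p); return c["eye"]+d*((z-c["eye"][2])/d[:,2])[:,None]
def w2p(c,P):
    f=240/np.tan(np.radians(c["vertical_fov"]/2)); q=(np.atleast_2d(P)-c["eye"])@c["rotation"]
    return np.c_[f*q[:,0]/q[:,2]+c["cx"],f*q[:,1]/q[:,2]+c["cy"]]
def blob(m,near,close=3):
    m=cv2.morphologyEx(m.astype(np.uint8)*255,cv2.MORPH_CLOSE,np.ones((close,close)))
    n,l,s,ce=cv2.connectedComponentsWithStats(m)
    k=[i for i in range(1,n) if s[i,4]>25]; i=min(k,key=lambda i:np.hypot(*(ce[i]-near)))
    return (l==i).astype(np.uint8),ce[i],s[i]
def rect(c,mask,z):
    cn=max(cv2.findContours(mask,0,cv2.CHAIN_APPROX_NONE)[0],key=cv2.contourArea)[:,0].astype(float)
    w=p2w(c,cn,z)[:,:2]
    (x,y),(a,b),_=R=cv2.minAreaRect((w*1000).astype(np.float32))
    B=cv2.boxPoints(R); e=max((B[1]-B[0],B[2]-B[1]),key=np.linalg.norm)
    return x,y,sorted((a,b)),np.degrees(np.arctan2(e[1],e[0]))%180
def masks(c):
    hsv=cv2.cvtColor(c["frame"],cv2.COLOR_BGR2HSV).astype(int);H,S,V=hsv[...,0],hsv[...,1],hsv[...,2]
    return dict(white=(V>170)&(S<50),red=((H<6)|(H>174))&(S>150)&(V>120),green=(H>45)&(H<90)&(S>120)&(V>150),dgreen=(H>60)&(H<95)&(S>90))
E
python3 - <<'E'
from h import *
c=cams.capture("top");m=masks(c)
for n,mm,p,z in(("redc",m["white"]|m["red"],(200,312),.01),("rtag",m["red"],(183,309),.01),("greenc",m["white"]|m["green"],(316,313),.01),("gtag",m["green"],(299,319),.01),("plain",m["white"],(425,310),.01),("tray",m["red"],(223,233),.022),("nest",m["dgreen"]|m["white"],(387,231),.006)):
    b,ce,s=blob(mm,p);print(n,ce.round(1),s[4],rect(c,b,z))
f=c["frame"]
cv2.imwrite("pics/nest.png",cv2.resize(f[200:265,330:445],None,fx=6.5,fy=6.5,interpolation=cv2.INTER_CUBIC))
c2=cams.capture("scene")["frame"]
cv2.imwrite("pics/nest2.png",cv2.resize(c2[250:360,305:430],None,fx=5,fy=5,interpolation=cv2.INTER_CUBIC))
E
```

```text
redc [201.2 312. ] 835 (443.16851806640625, 265.4742126464844, [29.320171356201172, 114.60202026367188], np.float32(74.22701))
rtag [183.7 308. ] 126 (452.0475769042969, 297.7749328613281, [16.54496955871582, 28.504606246948242], np.float32(74.22477))
greenc [315.4 313. ] 854 (434.31561279296875, 40.368892669677734, [29.577804565429688, 114.02033233642578], np.float32(105.24886))
gtag [299.1 318.3] 134 (424.9094543457031, 72.65321350097656, [17.353307723999023, 29.179533004760742], np.float32(106.60886))
plain [424.5 309.1] 858 (435.3620910644531, -175.3755340576172, [29.273977279663086, 113.64751434326172], np.float32(90.19765))
tray [221.9 232.5] 6225 (597.4293823242188, 217.4688720703125, [131.54005432128906, 182.2724151611328], np.float32(93.18535))
nest [386.7 231.3] 2501 (590.8858642578125, -103.12178802490234, [56.56843185424805, 190.3075408935547], np.float32(97.76156))
```

View pics/nest.png

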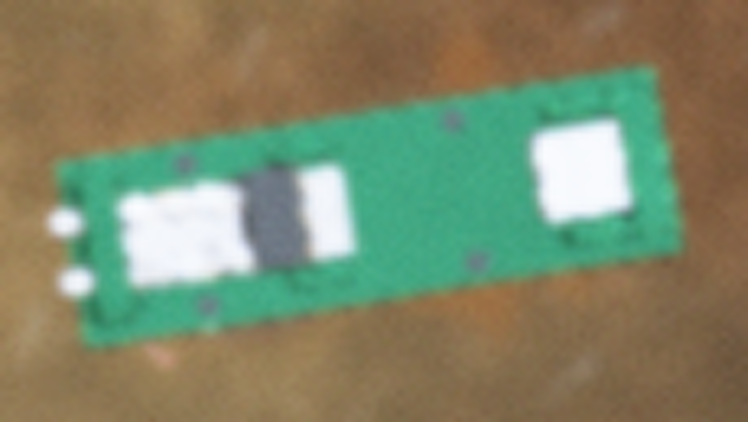

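View pics/nest2.png

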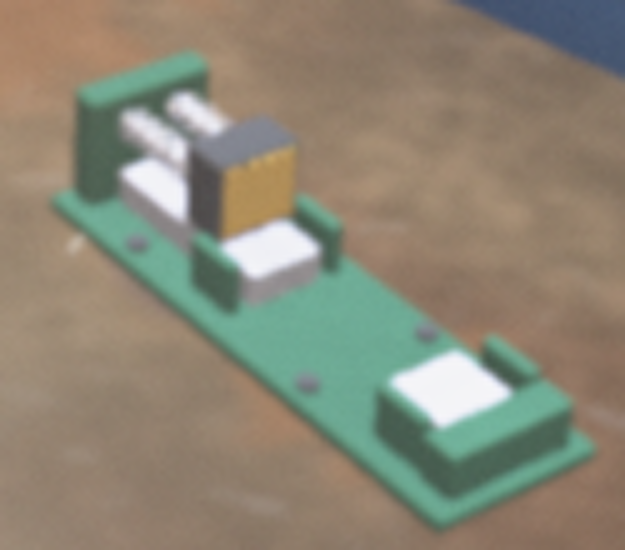

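The nest crops show the base corners, brass jaw face, pads and stop clearly. I'll fit the nest pose to points from both views.

```bash
cat >> h.py <<'E'
def plan(x,y,z,yaw):
    "metres, deg (yaw of tool y). prints turn, then the shift (cm) in tool axes after the turn"
    s=sense();R=s["ee_rot"];t=-((yaw-np.degrees(np.arctan2(R[1,1],R[0,1]))+180)%360-180)
    a=np.radians(t);Rn=R@np.array([[np.cos(a),-np.sin(a),0],[np.sin(a),np.cos(a),0],[0,0,1]])
    print("turn %.1f"%t,"shift after turn",(Rn.T@(np.array([x,y,z])-s["tcp_pos"])*100).round(2),"tcp",s["tcp_pos"].round(4),"t",round(s["time_s"],1))
E
python3 - <<'E'
from h import *
from scipy.optimize import least_squares
ct=cams.capture("top");cs=cams.capture("scene")
T=[((-29+58,114,6),(55,162)),((29,-72,6),(655,67)),((-29,-72,6),(683,252)),((-29,114,6),(85,347)),((12.5,-30,18),(532,130)),((-12.5,-30,18),(547,222)),((12.5,30,18),(348,165))][:6]
S=[((-29,114,6),(55,200)),((-29,-72,6),(440,525)),((29,-72,6),(592,448)),((-15,45,48),(220,172)),((15,45,48),(295,148)),((-15,45,18),(225,237))]
T=[(np.array(a)/1e3,np.array(b)/6.5+[330-.42,200-.42]) for a,b in T];S=[(np.array(a)/1e3,np.array(b)/5+[305-.4,250-.4]) for a,b in S]
def res(p,sets=((ct,T),(cs,S))):
    c,s=np.cos(p[2]),np.sin(p[2]);o=[]
    for cam,L in sets:
        for a,b in L:
            w=[p[0]+c*a[0]-s*a[1],p[1]+s*a[0]+c*a[1],a[2]];o+=list(w2p(cam,w)[0]-b)
    return np.array(o)
for st in(((ct,T),),((cs,S),),((ct,T),(cs,S))):
    q=least_squares(res,[.59,-.12,.13],args=(st,));print(q.x[:2].round(4),np.degrees(q.x[2])+90,q.fun.round(1))
plan(.4343,.0404,.1,195.25)
# coupons cross-check in scene view
m=masks(cs)
for n,mm,p in(("red",m["white"]|m["red"],(200,228)),("green",m["white"]|m["green"],(232,287))):
    b,ce,s=blob(mm,p);print(n,ce,rect(cs,b,.01))
E
```

```text
[ 0.594  -0.1266] 97.3895266289426 [-0.1 -0.3 -0.3 -0.3  0.2 -0.  -0.1  0.1  0.3  1.1  0.  -0.6]
[ 0.5927 -0.1296] 96.92021633069243 [-1.  -1.3 -0.8 -0.1  1.4  0.1  0.2 -0.8  1.7 -1.9 -1.6  3.4]
[ 0.5936 -0.1279] 97.21768019995139 [ 0.6 -0.3  0.4 -0.   0.8  0.3  0.5  0.1  0.9  1.3  0.6 -0.3 -1.2 -1.9
 -0.6 -1.2  1.4 -1.   0.1 -1.5  1.5 -2.5 -1.7  2.7]
turn -88.0 shift after turn [-54.9  -40.74  12.26] tcp [ 0.1857 -0.5965  0.2222] t 0.3
red [199.81034483 230.87192118] (439.29595947265625, 252.17723083496094, [27.92972755432129, 122.3899154663086], np.float32(74.62313))
green [220.27968127 286.88446215] (403.4573059082031, 31.349239349365234, [91.17122650146484, 136.6908416748047], np.float32(105.29109))
```

Call:
step_arm --targets "0 0 0 -7;0 0 0 -7;0 0 0 -7;0 0 0 -7;0 0 0 -7;0 0 0 -7;0 0 0 -7;0 0 0 -7;0 0 0 -7;0 0 0 -7;0 0 0 -7;0 0 0 -7" --claw 5

```text
time_s: 1.3
tcp_pos: [0.1858, -0.5967, 0.2224]
ee_rot: [[0.202, -0.979, -0.0], [-0.979, -0.202, 0.0], [-0.0, 0.0, -1.0]]
wrist_force: [-0.3, -0.0, 0.1]
gripper_width: 0.573
gripper_force: 0.0
```

Call:
step_arm --targets "0 0 0 -3.6;-3.2 -2.4 0 0;-3.2 -2.4 0 0;-3.2 -2.4 0 0;-3.2 -2.4 0 0;-3.2 -2.4 0 0;-3.2 -2.4 0 0;-3.2 -2.4 0 0;-3.2 -2.4 0 0;-3.2 -2.4 0 0;-3.2 -2.4 0 0;-3.2 -2.4 0 0"

```text
time_s: 2.3
tcp_pos: [0.3506, -0.1869, 0.2229]
ee_rot: [[0.257, -0.966, 0.001], [-0.966, -0.257, -0.0], [0.0, -0.001, -1.0]]
wrist_force: [0.6, 0.7, -0.9]
gripper_width: 0.573
gripper_force: 0.0
```

Call:
step_arm --targets "-3.2 -2.4 1 0;-3.2 -2.4 2 0;-3.2 -2.4 2 0;-3.2 -2.4 2 0;-3.2 -2.4 2 0;-3.2 -2.4 2 0;0 0 0 0;0 0 0 0"

```text
time_s: 2.97
tcp_pos: [0.4351, 0.0226, 0.1183]
ee_rot: [[0.26, -0.966, -0.002], [-0.966, -0.26, -0.001], [0.0, 0.003, -1.0]]
wrist_force: [0.4, -0.6, 0.7]
gripper_width: 0.581
gripper_force: 0.0
```

```bash
python3 -c "
from h import *
print(sense()['joints'].round(1));plan(.4343,.0404,.003,195.25)"
```

```text
[ 24.5  10.3 -33.4  -0.  -46.4  -9.4]
turn -0.2 shift after turn [-1.75 -0.42 11.53] tcp [0.4351 0.0226 0.1183] t 3.0
```

Call:
step_arm --targets "-0.9 -0.2 1.5 0;-0.85 -0.22 1.5 0;0 0 2 0;0 0 2 0;0 0 1.5 0;0 0 1 0;0 0 1 0;0 0 0.7 0;0 0 0.3 0;0 0 0 0;0 0 0 0"

```text
time_s: 3.88
tcp_pos: [0.4351, 0.039, 0.0049]
ee_rot: [[0.257, -0.967, 0.001], [-0.967, -0.257, 0.0], [-0.0, -0.001, -1.0]]
wrist_force: [0.8, 0.5, 0.5]
gripper_width: 0.572
gripper_force: 0.0
```

```bash
python3 -c "
from h import *
plan(.4343,.0404,.003,195.25)
c=cams.capture('scene');cv2.imwrite('pics/g1.png',cv2.resize(c['frame'][180:340,140:340],None,fx=3,fy=3))"
```

```text
turn -0.4 shift after turn [-0.16  0.04  0.19] tcp [0.4351 0.039  0.0049] t 3.9
```

View pics/g1.png

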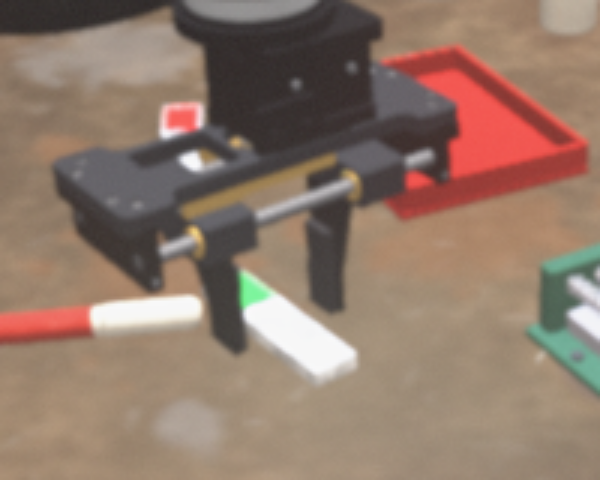

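The fingers straddle the green coupon's middle, with the tips at (232,345) and (325,300) in the crop, and the pen is clear. I'll lower a little, close and lift.

Call:
step_arm --targets "-0.15 0 0.2 -0.4;0 0 0 0"

```text
time_s: 4.1
tcp_pos: [0.4345, 0.0409, 0.0026]
ee_rot: [[0.264, -0.964, 0.001], [-0.964, -0.264, 0.0], [-0.0, -0.001, -1.0]]
wrist_force: [-0.3, -0.8, -0.4]
gripper_width: 0.577
gripper_force: 0.0
```

Call:
step_arm --targets "0 0 0 0;0 0 0 0;0 0 0 0;0 0 0 0;0 0 0 0;0 0 0 0" --claw 1

```text
time_s: 4.6
tcp_pos: [0.4339, 0.0404, 0.0023]
ee_rot: [[0.264, -0.965, -0.001], [-0.965, -0.264, -0.0], [0.0, 0.001, -1.0]]
wrist_force: [-0.9, -0.7, 2.2]
gripper_width: 0.283
gripper_force: 30.0
```

Call:
step_arm --targets "0 0 -1 0;0 0 -2 0;0 0 -3 0;0 0 -3 0;0 0 0 0;0 0 0 0"

```text
time_s: 5.1
tcp_pos: [0.435, 0.0411, 0.0934]
ee_rot: [[0.263, -0.965, 0.003], [-0.965, -0.263, 0.002], [-0.001, -0.004, -1.0]]
wrist_force: [-0.2, 0.1, -4.1]
gripper_width: 0.282
gripper_force: 30.0
```

```bash
python3 -c "
from h import *
s=sense();print(s['tcp_pos'],s['gripper_width']*87)
import math
# seat yaw 97.3 -> tool y 187.3 ; coupon centre at nest y=-18
a=math.radians(97.3);print(math.cos(a),math.sin(a))
plan(.594-.018*math.cos(a),-.127-.018*math.sin(a),.095,187.3)
c=cams.capture('top');b,ce,_=blob(masks(c)['green'],w2p(c,s['tcp_pos']+[-.01,.03,0])[0]);print(ce,rect(c,b,s['tcp_pos'][2]+.007))"
```

```text
[0.43495627 0.04106659 0.09342124] 24.5584832635468
-0.1270646086013505 0.9918944425900297
turn 8.0 shift after turn [ 20.49 -13.64  -0.14] tcp [0.435  0.0411 0.0934] t 5.1Traceback (most recent call last):
  File "<string>", line 8, in <module>
    c=cams.capture('top');b,ce,_=blob(masks(c)['green'],w2p(c,s['tcp_pos']+[-.01,.03,0])[0]);print(ce,rect(c,b,s['tcp_pos'][2]+.007))
                                 ~~~~^^^^^^^^^^^^^^^^^^^^^^^^^^^^^^^^^^^^^^^^^^^^^^^^^^^^^^^
  File "h.py", line 15, in blob
    k=[i for i in range(1,n) if s[i,4]>25]; i=min(k,key=lambda i:np.hypot(*(ce[i]-near)))
                                              ~~~^^^^^^^^^^^^^^^^^^^^^^^^^^^^^^^^^^^^^^^^
ValueError: min() iterable argument is empty
```

Call:
step_arm --targets "0 0 0 7;0 0 0 1;3 -2 0 0;3 -2 0 0;3 -2 0 0;3 -2 0 0;3 -2 0 0;3 -2 0 0;2.5 -1.6 0 0;0 0 0 0;0 0 0 0;0 0 0 0"

```text
time_s: 6.15
tcp_pos: [0.5935, -0.1452, 0.0901]
ee_rot: [[0.127, -0.992, -0.005], [-0.992, -0.127, 0.001], [-0.001, 0.005, -1.0]]
wrist_force: [-0.1, 0.0, -3.0]
gripper_width: 0.28
gripper_force: 30.0
```

```bash
python3 -c "
from h import *
plan(.594+.018*.127,-.127-.018*.992,.05,187.3)"
```

```text
turn 0.0 shift after turn [ 0.   -0.3   4.01] tcp [ 0.5935 -0.1452  0.0901] t 6.2
```

Call:
step_arm --targets "0 -0.3 1 0;0 0 1.5 0;0 0 1.5 0;0 0 1 0;0 0 0.3 0;0 0 0 0;0 0 0 0"

```text
time_s: 6.73
tcp_pos: [0.5986, -0.1447, 0.0397]
ee_rot: [[0.128, -0.992, 0.001], [-0.992, -0.128, -0.0], [0.0, -0.001, -1.0]]
wrist_force: [-0.5, 0.8, -1.4]
gripper_width: 0.278
gripper_force: 30.0
```

```bash
python3 -c "
from h import *
plan(.594+.018*.127,-.127-.018*.992,.0305,187.3)
c=cams.capture('scene');d=c['frame'][220:370,260:460];print(sense()['tcp_pos'])
cv2.imwrite('pics/n1.png',cv2.resize(d,None,fx=4,fy=4,interpolation=cv2.INTER_CUBIC))"
```

```text
turn 0.1 shift after turn [-0.02  0.23  0.92] tcp [ 0.5986 -0.1447  0.0397] t 6.7
[ 0.59892791 -0.14484463  0.04013809]
```

View pics/n1.png

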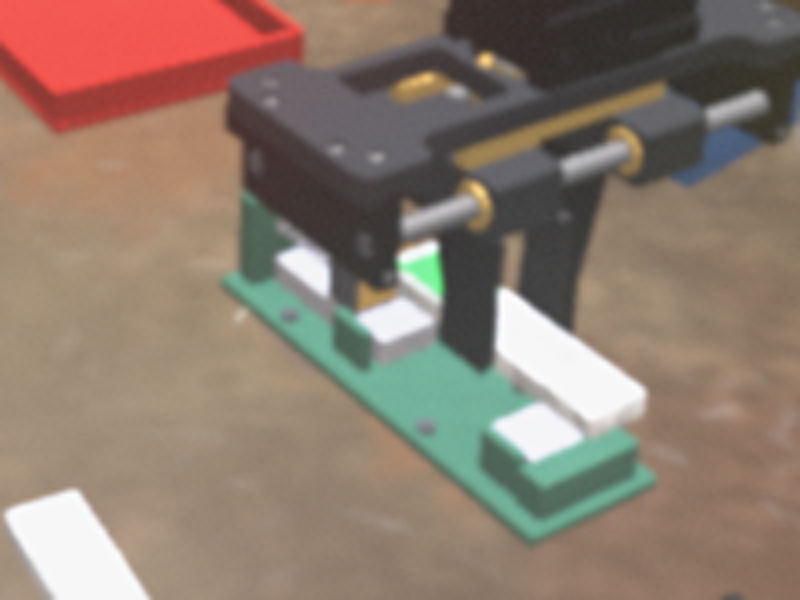

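The coupon hangs above the nest: its near end is at crop (590–645, 390–432), and its far end is short of the brass face. I'll check these end corners against the prediction from the TCP and the nest fit.

```bash
python3 -c "
from h import *
c=cams.capture('scene');t=sense()['tcp_pos'];a=np.radians(97.4)
y=np.array([np.cos(a),np.sin(a),0]);x=np.array([np.sin(a),-np.cos(a),0])
def crop(P): return ((w2p(c,P)-[260,220]+.5)*4-.5).round(0).tolist()
for sx in(-1,1): print('end',sx,crop(t-.055*y+sx*.0125*x+[0,0,.0075]),crop(t-.055*y+sx*.0125*x+[0,0,-.0025]))
n=np.array([.594,-.127,0])
for X,Y,Z in((-22,-68,24),(22,-68,24),(-22,-55,24),(22,-55,24),(-29,-72,6),(29,-72,6),(-29,114,6),(-12.5,-30,18),(-12.5,30,18)): print(X,Y,Z,crop(n+x*X/1e3+y*Y/1e3+[0,0,Z/1e3]))
g=cv2.resize(c['frame'][290:360,370:430],None,fx=8,fy=8,interpolation=cv2.INTER_CUBIC)
cv2.imwrite('pics/n2.png',g)
"
```

```text
end -1 [[588.0, 413.0]] [[585.0, 438.0]]
end 1 [[645.0, 388.0]] [[642.0, 412.0]]
-22 -68 24 [[542.0, 476.0]]
22 -68 24 [[641.0, 431.0]]
-22 -55 24 [[516.0, 455.0]]
22 -55 24 [[615.0, 411.0]]
-29 -72 6 [[530.0, 533.0]]
29 -72 6 [[659.0, 472.0]]
-29 114 6 [[218.0, 271.0]]
-12.5 -30 18 [[488.0, 421.0]]
-12.5 30 18 [[383.0, 337.0]]
```

View pics/n2.png

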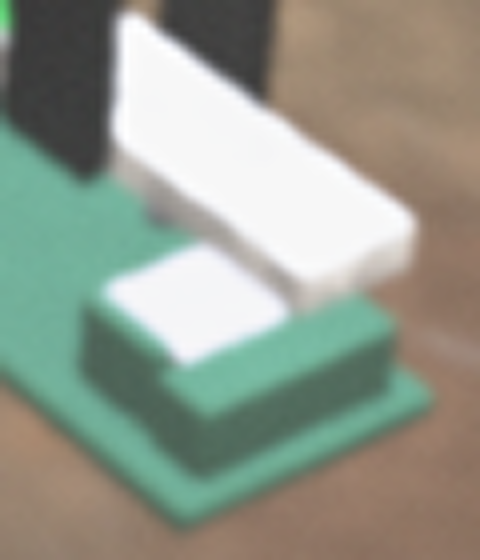

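Call:
step_arm --targets "0 0.38 0 0;0 0 0.5 0;0 0 0.5 0;0 0 0 0;0 0 0 0;0 0 0 0"

```text
time_s: 7.33
tcp_pos: [0.5945, -0.1456, 0.0293]
ee_rot: [[0.127, -0.992, -0.0], [-0.992, -0.127, -0.0], [0.0, 0.0, -1.0]]
wrist_force: [0.9, 0.0, -2.6]
gripper_width: 0.282
gripper_force: 30.0
```

```bash
python3 -c "
from h import *
plan(.5927+.010*.129,-.1289-.010*.992,.0295,187.35)
c=cams.capture('scene')
cv2.imwrite('pics/n3.png',cv2.resize(c['frame'][290:360,350:430],None,fx=8,fy=8,interpolation=cv2.INTER_CUBIC))
"
```

```text
turn -0.1 shift after turn [-0.68 -0.03 -0.02] tcp [ 0.5945 -0.1456  0.0293] t 7.3
```

View pics/n3.png

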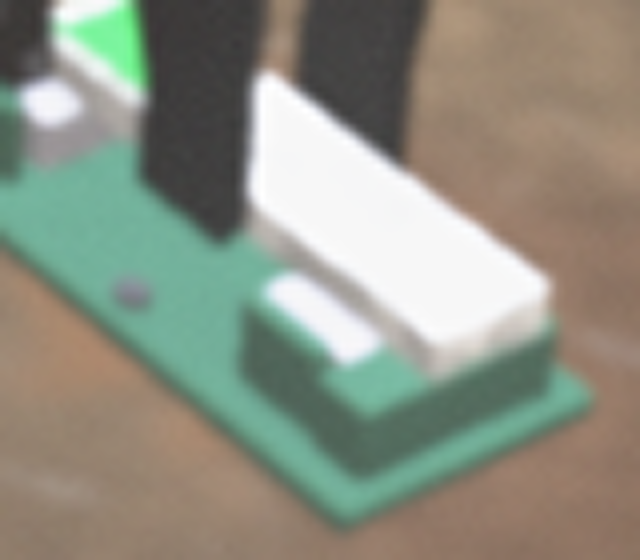

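The end of the coupon sits over the stop, and by eye it is shifted toward the stop's right (+x) end. I'll quantify that in this one view so that camera bias cancels.

Run:
```python
from h import *
from scipy.optimize import least_squares
c=cams.capture("scene");t=sense()["tcp_pos"];print(t)
f3=lambda p:np.array(p)/8+[349.56,289.56]
f1=lambda p:np.array(p)/4+[259.6,219.6]
N=[((-22,-68,24),f3((365,418))),((22,-68,24),f3((553,328))),((-29,-72,6),f3((347,525))),((29,-72,6),f3((592,393))),((-22,-55,24),f3((325,378))),((-22,-68,6),f3((362,475))),((-29,114,6),f1((222,283)))]
def fit(L,z0,x0,fz=False,yaw=None):
    def res(p):
        a=p[2] if yaw is None else yaw; C,S=np.cos(a),np.sin(a);zz=p[3] if fz else z0
        return np.ravel([w2p(c,[p[0]+C*X/1e3-S*Y/1e3,p[1]+S*X/1e3+C*Y/1e3,zz+Z/1e3])[0]-b for (X,Y,Z),b in L])
    q=least_squares(res,x0);return q
n=fit(N,0,[.594,-.127,.13]);print("nest",n.x.round(4),np.degrees(n.x[2])+90,n.fun.round(1))
nz=fit(N,0,[.594,-.127,.13,0],True);print("nest zfree",nz.x.round(4),np.degrees(nz.x[2])+90,nz.fun.round(1))
K=[((-12.5,-55,10),f3((432,348))),((12.5,-55,10),f3((551,283))),((-12.5,-55,0),f3((432,380))),((12.5,-55,0),f3((548,327)))]
for fz in(0,1):
    k=fit(K,t[2]-.0025,[t[0],t[1],.127]+[.027]*fz,fz,np.radians(7.35));print("coupon",k.x.round(4),k.fun.round(1))
    d=k.x[:2]-n.x[:2];a=np.radians(7.35);print(" rel nest x,y mm",(1e3*np.array([d@[np.cos(a),np.sin(a)],d@[-np.sin(a),np.cos(a)]])).round(1))
```

```text
[ 0.59467472 -0.14560202  0.0294616 ]
nest [ 0.5917 -0.131   0.1315] 97.53667142873816 [ 0.4 -1.   1.7 -1.2 -0.6  0.1  1.2  1.1 -1.2 -1.3 -0.4  2.7 -1.2 -1.2]
nest zfree [ 0.6035 -0.1145  0.1453 -0.0163] 98.32692204081822 [ 0.5 -1.1  0.6 -1.1 -0.2 -0.5 -0.   0.8 -0.9 -1.1 -0.2  2.2  0.2  0.9]
coupon [ 0.5947 -0.1473  0.127 ] [ 0.6 -1.5 -0.   0.2 -0.1  0.6 -0.5  0.8]
 rel nest x,y mm [  0.9 -16.5]
coupon [ 0.5899 -0.1532  0.1075  0.0328] [ 0.5 -1.5  0.1  0.1 -0.2  0.7 -0.4  0.8]
 rel nest x,y mm [ -4.7 -21.8]
```

Call:
step_arm --targets "-0.2 0 0 0;-0.2 0 0 0;0 0 0 0;0 0 0 0"

```text
time_s: 7.77
tcp_pos: [0.594, -0.1414, 0.0295]
ee_rot: [[0.127, -0.992, 0.0], [-0.992, -0.127, -0.0], [0.0, -0.0, -1.0]]
wrist_force: [0.7, 0.2, -3.1]
gripper_width: 0.285
gripper_force: 30.0
```

Call:
step_arm --targets "-0.2 0 0 0;-0.2 0 0 0;0 0 0 0;0 0 0 0"

```text
time_s: 8.1
tcp_pos: [0.5935, -0.1375, 0.0294]
ee_rot: [[0.127, -0.992, 0.0], [-0.992, -0.127, -0.0], [0.0, -0.0, -1.0]]
wrist_force: [-0.1, 0.3, -2.8]
gripper_width: 0.283
gripper_force: 30.0
```

Call:
step_arm --targets "-0.2 0 0 0;-0.2 0 0 0;0 0 0 0;0 0 0 0"

```text
time_s: 8.43
tcp_pos: [0.5931, -0.1341, 0.0295]
ee_rot: [[0.127, -0.992, 0.0], [-0.992, -0.127, -0.001], [0.001, -0.0, -1.0]]
wrist_force: [0.5, -3.1, -2.3]
gripper_width: 0.283
gripper_force: 30.0
```

Call:
step_arm --targets "-0.3 0 0 0;-0.3 0 0 0;-0.3 0 0 0;-0.3 0 0 0;-0.3 0 0 0;-0.1 0 0 0;0 0 0 0;0 0 0 0;0 0 0 0"

```text
time_s: 9.18
tcp_pos: [0.5911, -0.119, 0.0296]
ee_rot: [[0.127, -0.992, 0.0], [-0.992, -0.127, -0.002], [0.002, -0.0, -1.0]]
wrist_force: [0.9, -8.7, -2.8]
gripper_width: 0.287
gripper_force: 30.0
```

Run:
```python
from h import *
s=sense();t=s["tcp_pos"];print(t,s["wrist_force"],s["moment"])
for n,x,y in(("top",.594,-.1266),("scene",.5917,-.131)):
    d=t[:2]-[x,y];a=np.radians(7.4);print(n,(1e3*np.array([d@[np.cos(a),np.sin(a)],d@[-np.sin(a),np.cos(a)]])).round(1))
c=cams.capture("scene");cv2.imwrite("pics/n4.png",cv2.resize(c["frame"][260:360,305:430],None,fx=6,fy=6,interpolation=cv2.INTER_CUBIC))
```

```text
[ 0.59109197 -0.11895118  0.02962906] [ 0.91073626 -8.6697766  -2.84021602] [-2.53904761 -0.26414086  0.0257822 ]
top [-1.9  8. ]
scene [ 0.9 12. ]
```

View pics/n4.png

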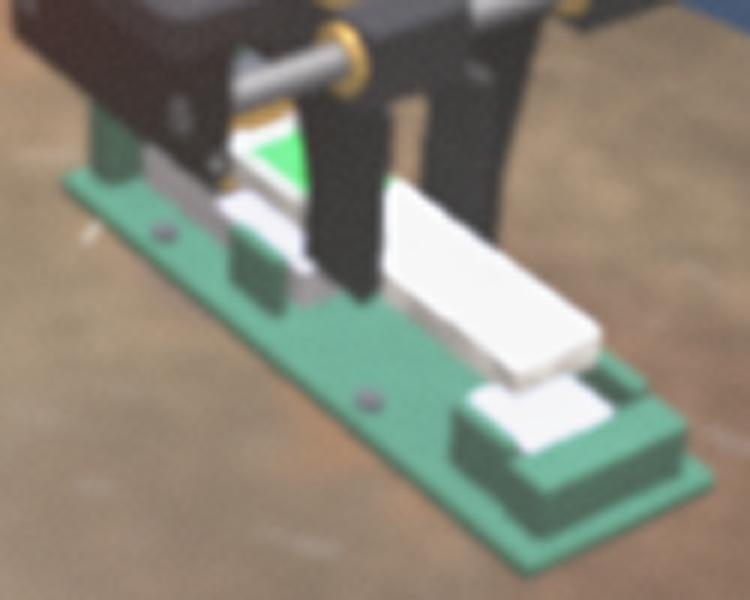

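The coupon end is now clear inside the stop, with its near edge at (515–600, 330–385) and the stop's inner edge at about (515–650, 400–450). About 9 N on the jaw means it has travelled about 19 mm. I'll lower gently.

Call:
step_arm --targets "0 0 0.2 0;0 0 0.2 0;0 0 0.1 0;0 0 0 0;0 0 0 0"

```text
time_s: 9.65
tcp_pos: [0.5917, -0.1191, 0.0255]
ee_rot: [[0.127, -0.992, 0.002], [-0.992, -0.127, -0.002], [0.002, -0.001, -1.0]]
wrist_force: [0.4, -8.5, 1.0]
gripper_width: 0.282
gripper_force: 30.0
```

Call:
step_arm --targets "0.2 0 0.15 0;0.1 0 0.15 0;0 0 0 0;0 0 0 0"

```text
time_s: 9.98
tcp_pos: [0.5924, -0.1219, 0.0225]
ee_rot: [[0.127, -0.992, 0.002], [-0.992, -0.127, -0.001], [0.002, -0.002, -1.0]]
wrist_force: [0.6, -8.1, 1.3]
gripper_width: 0.281
gripper_force: 30.0
```

Call:
step_arm --targets "0.1 0 0.1 0;0.1 0 0.1 0;0 0 0.05 0;0 0 0 0;0 0 0 0"

```text
time_s: 10.4
tcp_pos: [0.5928, -0.1238, 0.0204]
ee_rot: [[0.128, -0.992, 0.003], [-0.992, -0.128, -0.002], [0.002, -0.002, -1.0]]
wrist_force: [0.4, -7.6, 1.9]
gripper_width: 0.28
gripper_force: 30.0
```

Call:
step_arm --targets "0 0 0.1 0;0 0 0.05 0;0 0 0 0;0 0 0 0"

```text
time_s: 10.73
tcp_pos: [0.5928, -0.1238, 0.0204]
ee_rot: [[0.128, -0.992, 0.003], [-0.992, -0.128, -0.002], [0.002, -0.003, -1.0]]
wrist_force: [-2.8, -5.7, 8.7]
gripper_width: 0.283
gripper_force: 30.0
```

The coupon is on the floor, with its underside at 18 mm and Fz rising, so I'll release it.

Call:
step_arm --targets "0 0 0 0;0 0 0 0;0 0 0 0;0 0 0 0;0 0 0 0" --claw 4.5

```text
time_s: 11.15
tcp_pos: [0.5915, -0.1223, 0.0171]
ee_rot: [[0.127, -0.992, -0.0], [-0.992, -0.127, 0.0], [-0.0, 0.0, -1.0]]
wrist_force: [-0.3, -0.3, 0.1]
gripper_width: 0.498
gripper_force: 0.0
```

Call:
step_arm --targets "0 0 -1 0;0 0 -2 0;0 0 -3 0;0 0 -3 0;0 0 0 0"

```text
time_s: 11.57
tcp_pos: [0.596, -0.123, 0.1148]
ee_rot: [[0.129, -0.992, 0.013], [-0.992, -0.129, -0.001], [0.003, -0.013, -1.0]]
wrist_force: [0.7, -1.0, 0.7]
gripper_width: 0.516
gripper_force: 0.0
```

```bash
python3 -c "
from h import *
plan(.4432,.2655,.1,164.2)"
```

```text
turn 23.2 shift after turn [-33.22  25.3    1.22] tcp [ 0.596  -0.123   0.1148] t 11.6
```

Call:
step_arm --targets "0 0 -1 7;0 0 0 7;0 0 0 7;0 0 0 2.2;-3 2.3 0 0;-3 2.3 0 0;-3 2.3 0 0;-3 2.3 0 0;-3 2.3 0 0;-3 2.3 0 0;-3 2.3 0 0;-3 2.3 0 0"

```text
time_s: 12.57
tcp_pos: [0.4796, 0.1602, 0.1181]
ee_rot: [[-0.274, -0.962, 0.001], [-0.962, 0.274, 0.001], [-0.001, -0.001, -1.0]]
wrist_force: [0.4, -0.5, -0.1]
gripper_width: 0.518
gripper_force: 0.0
```

Call:
step_arm --targets "-3 2.3 0.5 0;-3 2.3 1 0;-2 1.5 1 0;0 0 1 0;0 0 0 0;0 0 0 0" --claw 5

```text
time_s: 13.07
tcp_pos: [0.4434, 0.2517, 0.0822]
ee_rot: [[-0.274, -0.962, -0.001], [-0.962, 0.274, -0.001], [0.001, 0.001, -1.0]]
wrist_force: [-0.3, -0.8, 0.3]
gripper_width: 0.571
gripper_force: 0.0
```

Run:
```python
from h import *
plan(.4432,.2655,.003,164.2)
c=cams.capture("top");m=masks(c);f=c["frame"]
b,ce,s=blob(m["white"]|m["green"],w2p(c,[.594,-.128,.028])[0]);print(ce,s,rect(c,b,.028))
for p in((.594,-.1266),(.5917,-.131)):print(w2p(c,[*p,.028]))
cv2.imwrite("pics/after_nest.png",cv2.resize(f[200:265,330:445],None,fx=6.5,fy=6.5,interpolation=cv2.INTER_CUBIC))
```

```text
turn -0.1 shift after turn [-1.33  0.38  7.92] tcp [0.4434 0.2517 0.0822] t 13.1
[400.45879121 228.57967033] [371 218  59  22 728] (594.7997436523438, -129.42291259765625, [27.751842498779297, 112.26136016845703], np.float32(97.52704))
[[398.43953214 229.02406682]]
[[400.72962106 230.13598968]]
```

View pics/after_nest.png

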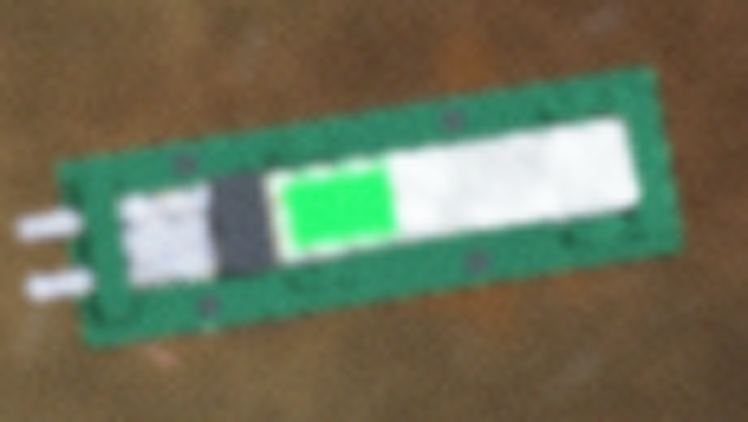

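The green coupon is seated between jaw and stop, with its tag up at (340,205). The jaw has moved about 10 mm from rest (its top went from x≈275 to 243), and the yaw matches. Now the red one.

Call:
step_arm --targets "-0.7 0.2 1 0;-0.6 0.2 1.5 0;0 0 1.5 0;0 0 1.5 0;0 0 1 0;0 0 0.8 0;0 0 0.5 0;0 0 0.1 0;0 0 0 0;0 0 0 0"

```text
time_s: 13.95
tcp_pos: [0.4438, 0.2661, 0.0039]
ee_rot: [[-0.274, -0.962, 0.001], [-0.962, 0.274, 0.001], [-0.001, -0.001, -1.0]]
wrist_force: [0.1, -0.2, 0.4]
gripper_width: 0.58
gripper_force: 0.0
```

Call:
step_arm --targets "0 0 0 0;0 0 0 0;0 0 0 0;0 0 0 0;0 0 0 0;0 0 0 0" --claw 1

```text
time_s: 14.45
tcp_pos: [0.4433, 0.2658, 0.0036]
ee_rot: [[-0.274, -0.962, 0.0], [-0.962, 0.274, 0.0], [-0.0, -0.0, -1.0]]
wrist_force: [-0.7, 0.6, 1.9]
gripper_width: 0.276
gripper_force: 30.0
```

Call:
step_arm --targets "0 0 -1 0;0 0 -2 0;0 0 -3 0;0 0 -3 0;0 0 0 0;0 0 0 0"

```text
time_s: 14.95
tcp_pos: [0.4438, 0.2664, 0.0953]
ee_rot: [[-0.274, -0.962, 0.003], [-0.962, 0.274, 0.003], [-0.004, -0.001, -1.0]]
wrist_force: [0.3, -0.5, -3.5]
gripper_width: 0.282
gripper_force: 30.0
```

```bash
python3 -c "
from h import *
plan(.597,.2175,.09,183.2)"
```

```text
turn -19.1 shift after turn [  5.74 -15.02   0.55] tcp [0.4438 0.2664 0.0953] t 14.9
```

Call:
step_arm --targets "0 0 0 -7;0 0 0 -7;0 0 0 -5.1;1.2 -3 0 0;1.2 -3 0 0;1.2 -3 0 0;1.1 -3 0 0;1 -3 0 0;0 0 0 0;0 0 0 0"

```text
time_s: 15.78
tcp_pos: [0.596, 0.2156, 0.0905]
ee_rot: [[0.053, -0.999, -0.004], [-0.999, -0.053, -0.002], [0.002, 0.005, -1.0]]
wrist_force: [-1.3, -0.3, -2.9]
gripper_width: 0.278
gripper_force: 30.0
```

```bash
python3 -c "
from h import *
plan(.597,.2175,.0075,183.2)"
```

```text
turn -0.2 shift after turn [-0.2  -0.15  8.3 ] tcp [0.596  0.2156 0.0905] t 15.8
```

Call:
step_arm --targets "0 0 1.5 0;0 0 1.5 0;0 0 1.5 0;0 0 1.3 0;0 0 1 0;0 0 0.7 0;0 0 0.4 0;0 0 0.2 0;0 0 0.1 0;0 0 0 0;0 0 0 0"

```text
time_s: 16.7
tcp_pos: [0.5967, 0.2174, 0.012]
ee_rot: [[0.056, -0.998, 0.001], [-0.998, -0.056, 0.001], [-0.001, -0.001, -1.0]]
wrist_force: [0.0, -0.6, -1.5]
gripper_width: 0.278
gripper_force: 30.0
```

Call:
step_arm --targets "0 0 0.2 0;0 0 0.15 0;0 0 0.05 0;0 0 0 0;0 0 0 0"

```text
time_s: 17.12
tcp_pos: [0.5963, 0.2172, 0.0076]
ee_rot: [[0.056, -0.998, 0.0], [-0.998, -0.056, 0.0], [-0.0, -0.0, -1.0]]
wrist_force: [-0.9, 0.2, -0.1]
gripper_width: 0.283
gripper_force: 30.0
```

Call:
step_arm --targets "0 0 0.1 0;0 0 0 0;0 0 0 0"

```text
time_s: 17.37
tcp_pos: [0.5963, 0.2172, 0.0076]
ee_rot: [[0.056, -0.998, 0.0], [-0.998, -0.056, -0.0], [0.0, -0.0, -1.0]]
wrist_force: [-3.0, -0.2, 5.5]
gripper_width: 0.283
gripper_force: 30.0
```

Fz has risen, so it is on the tray floor. I'll release, rise and move clear of the camera's view.

Call:
step_arm --targets "0 0 0 0;0 0 0 0;0 0 0 0;0 0 0 0;0 0 0 0" --claw 4.5

```text
time_s: 17.78
tcp_pos: [0.5964, 0.2172, 0.0062]
ee_rot: [[0.056, -0.998, 0.0], [-0.998, -0.056, 0.0], [-0.0, -0.0, -1.0]]
wrist_force: [0.7, -0.6, 0.4]
gripper_width: 0.499
gripper_force: 0.0
```

Call:
step_arm --targets "0 0 -1 0;0 0 -2 0;0 0 -3 0;0 0 -3 0;0 0 -3 0;0 3 -2 0;0 3 0 0;0 3 0 0;0 3 0 0;0 3 0 0;0 0 0 0;0 0 0 0"

```text
time_s: 18.78
tcp_pos: [0.4458, 0.2089, 0.1477]
ee_rot: [[0.058, -0.998, 0.002], [-0.998, -0.058, 0.001], [-0.001, -0.002, -1.0]]
wrist_force: [0.6, -0.3, 0.5]
gripper_width: 0.515
gripper_force: 0.0
```

Run:
```python
from h import *
s=sense();print(s["time_s"],s["tcp_pos"],s["wrist_force"])
c=cams.capture("top");m=masks(c)
for n,mm,p,z in(("redc",m["white"],(.597,.2,.014),.014),("tray",m["red"],(.597,.2175,.022),.022),("greenc",m["white"]|m["green"],(.594,-.128,.028),.028),("gtag",m["green"],(.59,-.1,.028),.028),("plain",m["white"],(.435,-.175,.01),.01)):
    b,ce,st=blob(mm,w2p(c,p)[0]);print(n,ce.round(1),st[4],rect(c,b,z))
```

```text
18.7833 [0.44577595 0.20890915 0.14767271] [ 0.59827119 -0.25971291  0.51013687]
redc [233. 232.] 462 (598.3290405273438, 197.18765258789062, [24.88605499267578, 71.71360778808594], np.float32(92.944214))
tray [222.6 230.5] 5253 (597.6640014648438, 217.39993286132812, [131.6470947265625, 182.00982666015625], np.float32(93.541626))
greenc [400.3 228.5] 719 (594.6124267578125, -127.82655334472656, [27.693191528320312, 109.06669616699219], np.float32(97.43625))
gtag [381.9 231.5] 151 (590.0580444335938, -94.03165435791016, [18.599313735961914, 30.546506881713867], np.float32(97.802765))
plain [424.4 309. ] 755 (435.59918212890625, -176.03187561035156, [26.48530387878418, 110.93048095703125], np.float32(89.958984))
```

Red is in the tray, tag up: its white part lies at the −y end and the tag merges with the red tray. Green is on the seat and the plain one hasn't moved.

```bash
python3 -c "
from h import *
print(r.finish_job())"
```

```text
the job is handed in; nothing more can be done
None
```

I handed the job in at about 19 s of the 48 s; the station gave no verdict. By my last top-camera measurements, the green coupon is clamped on the nest seat tag up, the red one lies flat in the red tray tag up, and the untagged one is within 1 mm of its start.

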